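# Find the full slide box by its weight

## Task

Three identical closed slide boxes lie on the grey sorting board, and only one of them is full of slides. Find the full one by lifting boxes a little to feel their weight, and lay it flat on the low plate, in the middle and along it; keep every box level. The other two boxes are to end where they stood, flat on the board, and the pots and the timer are not to be disturbed.

Things in the scene. Friction and masses are not known exactly. Their poses are not given: they have to be found in the camera images.
- box_a_mid (a point): one of three identical closed, opaque dark blue slide boxes (lid fast), plain bars 130 x 42 x 32 mm lying flat on the board, lengthwise away from the robot within 0.15 rad. Point: the box's centre, 16 mm above its underside; x along its length, z up. Which is full cannot be seen and changes: empty ones weigh 0.11 to 0.13 kg, the full one 0.44 to 0.58 kg, its contents near its middle, sliding if tipped
- box_b_mid (a point): one of three identical closed, opaque dark blue slide boxes (lid fast), plain bars 130 x 42 x 32 mm lying flat on the board, lengthwise away from the robot within 0.15 rad. Point: the box's centre, 16 mm above its underside; x along its length, z up. Which is full cannot be seen and changes: empty ones weigh 0.11 to 0.13 kg, the full one 0.44 to 0.58 kg, its contents near its middle, sliding if tipped
- box_c_mid (a point): one of three identical closed, opaque dark blue slide boxes (lid fast), plain bars 130 x 42 x 32 mm lying flat on the board, lengthwise away from the robot within 0.15 rad. Point: the box's centre, 16 mm above its underside; x along its length, z up. Which is full cannot be seen and changes: empty ones weigh 0.11 to 0.13 kg, the full one 0.44 to 0.58 kg, its contents near its middle, sliding if tipped
- plate_top (a point): the low aluminium plate with a black rubber top, 170 x 84 mm, 10 mm thick, fixed on the sorting board in the row with the boxes; this point is the centre of its top face, x along its 170 mm length, z up. Plate and boxes stand side by side in one row in front of the microscope, in any order, about 100 mm from centre to centre
- board: the grey plastic sorting board that carries the row, 176 x 430 mm, 8 mm thick, fixed flat on the bench; origin under its centre, y along its 430 mm length
- pot_0: a bystander: white specimen pot with a yellow cap, 51 mm across, 62 mm high, behind the row; origin under its centre
- pot_1: a bystander: a second such specimen pot, 51 mm across, 62 mm high, behind the row; origin under its centre
- timer: a bystander: white bench timer, 24 x 66 x 66 mm, standing behind the right-hand end of the row; origin under its centre

How it is judged:
By the outcome, as a careful person would: the job done as asked, in the order asked, and still so for the second after the job is handed in, with the robot touching nothing.
It also fails if it takes over 64 s, if anything falls off the work surface, if the arm or the gripper's body presses on something with over 40 N, if the wrist force passes 120 N, or if a joint passes its speed limit or range.

## Robot

A 6-joint arm with a two-finger parallel gripper is mounted at the origin on a cart in front of the work surface, level with it; the furniture and walls round the work are solid. World frame = base frame: x ahead of the robot, y to its left, z up, the work surface at z = 0. Lengths are in m, angles in rad, forces in N, time in s.
With the tool pointing down it reaches from about 0.375 to 0.9 m from the base axis. Payload 3.1 kg.
Tool frame: the origin (TCP) lies on the centre line of the jaws, within the pads' length; the fingertips stand 25 mm ahead of it and the grasp point (between the pads) lies 6 mm ahead of it (robot.nose_length is the y of the fingertips in the tool frame, in m); y points along the fingers, z is the direction in which the jaws open and shut, and the axes are right-handed (so a half turn about y gives the same grasp; the last joint's range is limited). The gripper opens to 87 mm and grips with 3 to 60 N. Pads are 19 mm wide; open, the fingers measure 117 mm over their backs; the gripper's body (75 mm by 190 mm) begins 51 mm behind the grasp point.
Start: joints at [1.04, 0.527, 1.433, -0, 1.181, -0.178], TCP at [0.216, 0.586, 0.222] pointing down, gripper open.
Joint ranges: [-3.08, 3.08], [-0.75, 2.2], [0.22, 2.44], [-1.43, 4.57], [0, 2.65], [-2.85, 2.85]. Speed limits (rad/s): [2.79, 2.79, 3.14, 3.14, 3.14, 3.14].

## Interface

Orientations are given as a unit quaternion [x, y, z, w].
In Python, from rig import robot, eyes, ticket gives the robot as it stands.
- The arm moves only by the tool play_rows, never from a script. Its argument "series" is a list of rows, each a list of 7 numbers: the opening, from 0 (shut) to 1 (fully open), then the shift along the tool's x, y, z scaled (see below), then the turn, a rotation vector about the tool's x, y, z scaled (see below). In form: [[claw, dx, dy, dz, ax, ay, az], ...]. A call has 1 to 12 rows; each row shifts and turns the commanded pose from where the row before left it, along the tool's axes as they then stand; what a row does not reach is not made up. The controller multiplies each number of a shift by 100 mm and each number of a turn by 180 degrees. A row lasts 1/12 s, in which the tool goes at most 41.7 mm and 7.16 degrees, less where a joint would pass 70% of its speed; a pose out of reach is approached as far as the arm can. A call with a number of a shift or a turn outside -1 to 1 is refused whole. A call with a gripper value outside its range is refused whole. The fingers move at their own pace and stop on an object; "grip_force" is the grip in N (left out, the last holds). Time passes only in rows, so rows that do not move let the fingers close. It gives the time, the measured TCP pose, the force and the opening at its end, in the units of the state.
- robot.get_obs(): the state, without advancing time (a new reading comes with each control period).
- eyes.camera(name): name is "side" or "top" or "wrist"; returns the picture (384x512x3 uint8, red, green, blue); there is no depth.
- eyes.camera_params(name): a dict with "K" (3x3 intrinsics, pixels), "rvec" (rotation vector, rad) and "tvec" (3), from world to camera coordinates, as OpenCV has them. Camera axes: x right, y down, z forward; pixel columns grow to the right and rows downward; lengths in m; the calibration is good to about 2 mm. The wrist camera is an equidistant fisheye: a pixel r from the principal point sees the ray r / f radians off the axis. A picture is of the moment at which its call begins: read the wrist's pose just before it. camera_params takes no time and is no camera call; for the wrist camera it gives the pose at the moment of the call.
- ticket.hand_in(): hands the job in, once; it reports no verdict.
The state is a dict: "time": time; "q": joint angles; "joint_velocities": joint speeds; "joint_torque": joint torques, N m; "position": TCP position; "tool_rot": TCP orientation; "ft_force": force on the tool from outside, world axes, zero at the start; "moment": the same for the moment, N m; "grip_width": finger opening in m.
Only numpy, scipy, OpenCV 4.12 (cv2) and the standard library are available. Lean on these libraries where they do the work, as an engineer would, in place of code of your own. Each camera call takes 0.05 s, during which the arm holds its last target.

## Working session

There is one attempt and no reset: what is moved stays moved. The work goes in short steps, Python scripts to look and compute and a tool call to move; the robot and the scene stay as the last step left them, time stands still between calls to the robot, and variables do not carry over. Pictures are saved under pics/ and viewed, and the job is handed in when it is done.

Besides the shell and the picture viewer there is one more tool, called after "Emit:" in YAML: its name, and indented under it one key for each argument. play_rows: Moves the arm, as the interface text tells. Its arguments: {"type":"object","properties":{"series":{"type":"array","items":{"type":"array","items":{"type":"number"}}},"grip_force":{"type":"number"}},"required":["series"]}

```bash
mkdir -p pics; python3 - <<'E'
from rig import robot, eyes
import cv2,numpy as np
o=robot.get_obs(); print(o)
for n in ("top","side"):
    im=eyes.camera(n); cv2.imwrite(f"pics/{n}0.png",im[:,:,::-1]); p=eyes.camera_params(n); print(n,p)
E
```

```text
{'time': 0.0, 'q': array([ 1.03951605e+00,  5.28415814e-01,  1.43392954e+00, -3.04313577e-05,
        1.18138294e+00, -1.78481661e-01]), 'joint_velocities': array([-6.02201106e-04, -3.37710148e-05, -4.05265778e-04,  5.41711191e-04,
       -3.02786358e-03,  1.03049083e-03]), 'joint_torque': array([-3.12211869e-04, -4.40043640e+01, -1.76595908e+01,  6.34004991e-02,
        5.80443267e-02, -1.49971606e-04]), 'position': array([0.21553943, 0.58586392, 0.22079391]), 'tool_rot': array([ 0.69684565, -0.12433621,  0.12383013, -0.69542271]), 'ft_force': array([-0.8866977 , -0.38210004, -1.2641536 ]), 'moment': array([ 0.02407503,  0.05219396, -0.03106731]), 'grip_width': 0.08700296307154932}
top {'K': array([[393.25279568,   0.        , 255.88598418],
       [  0.        , 393.25279568, 195.17668938],
       [  0.        ,   0.        ,   1.        ]]), 'rvec': array([ 2.16049633, -2.21819633,  0.06815667]), 'tvec': array([0.2928965 , 0.56526296, 0.91032792])}
side {'K': array([[391.6141121 ,   0.        , 253.79345559],
       [  0.        , 391.6141121 , 192.72847251],
       [  0.        ,   0.        ,   1.        ]]), 'rvec': array([ 0.49772498,  2.75709524, -1.09478866]), 'tvec': array([ 0.46256175, -0.26469471,  1.20806726])}
```

View pics/top0.png

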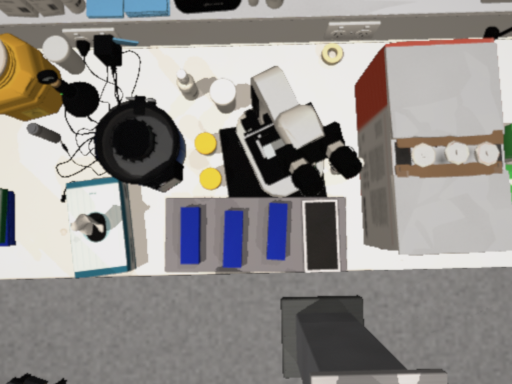

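View pics/side0.png

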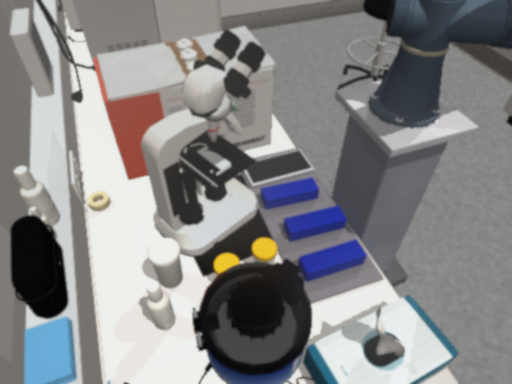

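```bash
cat > h.py <<'E'
import cv2,numpy as np
from scipy.spatial.transform import Rotation as R
def ray(p,uv):
    Rm=cv2.Rodrigues(p['rvec'])[0]; t=np.asarray(p['tvec']).ravel()
    d=np.linalg.inv(p['K'])@np.array([*uv,1.]); return -Rm.T@t, Rm.T@d
def onplane(p,uv,z):
    c,d=ray(p,uv); return c+d*(z-c[2])/d[2]
def proj(p,X): return cv2.projectPoints(np.array([X],float),p['rvec'],p['tvec'],p['K'],None)[0].ravel()
def tri(p1,u1,p2,u2):
    a,d=ray(p1,u1);b,e=ray(p2,u2)
    s=np.linalg.lstsq(np.stack([d,-e],1),b-a,rcond=None)[0]
    A=a+d*s[0];B=b+e*s[1]; return (A+B)/2,np.linalg.norm(A-B)
E
python3 - <<'E'
from h import *
from rig import eyes
for n in ("top","side"):
    p=eyes.camera_params(n); im=cv2.imread(f"pics/{n}0.png")
    print(n,"cam",ray(p,(0,0))[0])
    hsv=cv2.cvtColor(im,cv2.COLOR_BGR2HSV)
    m=cv2.inRange(hsv,(112,170,60),(128,255,255))
    cs,_=cv2.findContours(m,cv2.RETR_EXTERNAL,cv2.CHAIN_APPROX_NONE)
    for c in cs:
        if cv2.contourArea(c)<200: continue
        M=cv2.moments(c); print(n,M['m10']/M['m00'],M['m01']/M['m00'],cv2.contourArea(c))
        if n=="top":
            P=np.array([onplane(p,q[0],.04)[:2] for q in c]).astype(np.float32)
            print(cv2.minAreaRect(P*1000))
im=cv2.imread("pics/top0.png")
cv2.imwrite("pics/topz.png",cv2.resize(im[140:285,150:350],None,fx=4,fy=4,interpolation=cv2.INTER_CUBIC))
im=cv2.imread("pics/side0.png")
cv2.imwrite("pics/sidez.png",cv2.resize(im[20:310,130:390],None,fx=2,fy=2,interpolation=cv2.INTER_CUBIC))
E
```

```text
top cam [0.51481885 0.27842349 0.94416598]
top 232.6811675032534 238.39524075106894 896.5
((473.77197265625, 333.6056823730469), (39.5859489440918, 126.40811920166016), 86.63957214355469)
top 189.89809027777775 234.75850694444443 960.0
((485.3208923339844, 431.1806945800781), (41.38885498046875, 125.44645690917969), 89.0096435546875)
top 276.7397056083473 230.98788895099682 894.5
((488.5013122558594, 232.2923583984375), (39.9640998840332, 126.92842102050781), 85.50907897949219)
top 9.798850574712644 222.3109195402299 290.0
((532.1842041015625, 840.9363403320312), (31.37676239013672, 120.91283416748047), 80.88571166992188)
side cam [0.79270702 0.79414927 0.69598541]
side 331.5400132275132 257.3219246031746 1008.0
side 316.97597137014316 221.2128493524199 978.0
side 291.2136172959019 189.4617618586641 516.5
```

View pics/topz.png

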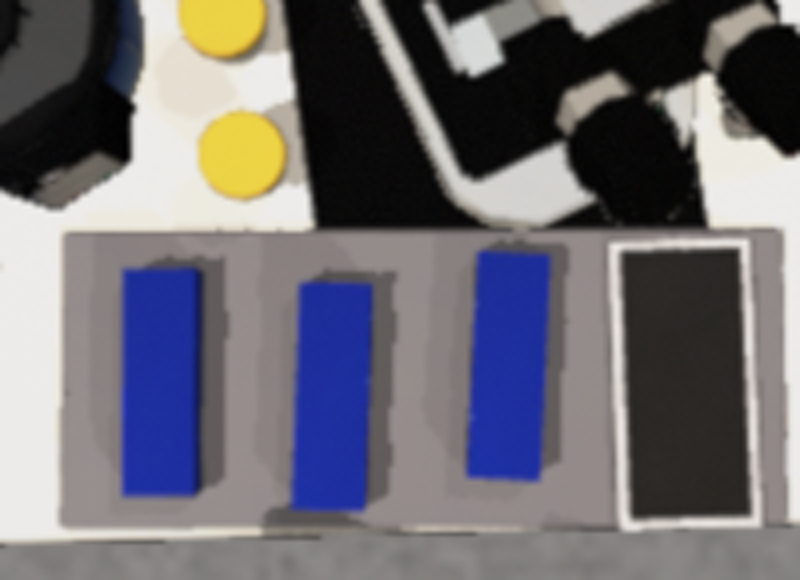

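View pics/sidez.png

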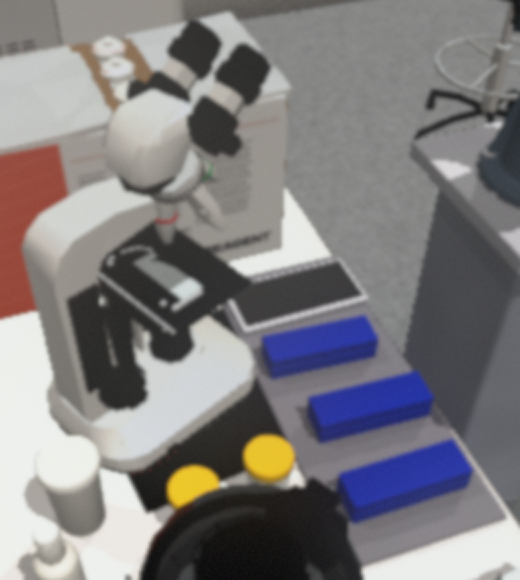

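```bash
python3 - <<'E'
from h import *
from rig import eyes
pt=eyes.camera_params("top");ps=eyes.camera_params("side")
im=cv2.imread("pics/top0.png")
g=im.max(2); m=np.zeros_like(g); m[201:272,302:341]=(g[201:272,302:341]<75)*255
cs,_=cv2.findContours(m,cv2.RETR_EXTERNAL,cv2.CHAIN_APPROX_NONE)
c=max(cs,key=cv2.contourArea); P=np.array([onplane(pt,q[0],.018)[:2] for q in c],np.float32)*1000
print("plate black",cv2.minAreaRect(P))
# outer corners from zoom
z=np.array([[609,243],[749,239],[761,523],[622,529]])/4-0.375+[150,140]
Q=np.array([onplane(pt,u,.018)[:2] for u in z]);print(Q,Q.mean(0))
print("eyeL tip",tri(pt,(310,192),ps,(130+228/2,20+150/2)))
print("eyeL rim",tri(pt,(305,177),ps,(130+250/2,20+70/2)))
print("eyeR",tri(pt,(345,162),ps,(130+195/2,20+45/2)))
# side check: predicted box centre top pixels
for X in [(.4888,.2323),(.4738,.3336),(.4853,.4312)]:
    print(proj(ps,[*X,.04]))
im2=cv2.imread("pics/side0.png")
cv2.imwrite("pics/topz2.png",cv2.resize(im[120:220,290:390],None,fx=6,fy=6,interpolation=cv2.INTER_CUBIC))
for s in np.array([[540,130],[600,20],[240,155]])/4.: print("pt",onplane(pt,s+[150,140],.06))
E
```

```text
plate black ((474.56341552734375, 127.98220825195312), (153.4403076171875, 67.23675537109375), 0.16164691746234894)
[[0.55763837 0.16984176]
 [0.5578217  0.08728386]
 [0.39201449 0.08678575]
 [0.39067507 0.16787856]] [0.47453741 0.12794748]
eyeL tip (array([0.57019903, 0.18113758, 0.27640778]), np.float64(0.02304994611036068))
eyeL rim (array([0.57281108, 0.20693024, 0.37304218]), np.float64(0.0053169854153395256))
eyeR (array([0.59761576, 0.1452402 , 0.37045967]), np.float64(0.0032892961059621463))
[290.85871825 188.4866821 ]
[316.36481161 218.243054  ]
[333.2826889 255.0368507]
pt [0.61975688 0.21077644 0.06      ]
pt [0.68161661 0.17478968 0.06      ]
pt [0.61004669 0.38056242 0.06      ]
```

View pics/topz2.png

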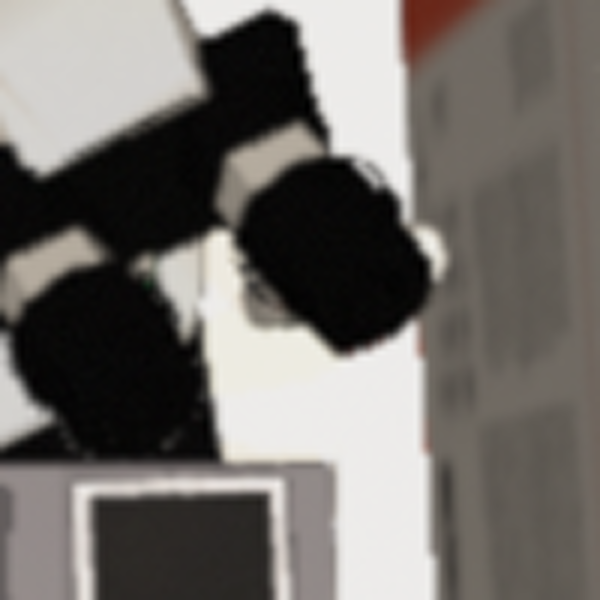

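```bash
python3 - <<'E'
from h import *
from rig import eyes,robot
pt=eyes.camera_params("top");ps=eyes.camera_params("side")
o=robot.get_obs(); r=R.from_quat(o['tool_rot']); print(r.as_matrix().round(3))
print("bucket handle",tri(pt,(170,183),ps,(295,272)))
print("pot", tri(pt,(210,178),ps,(264,246)), tri(pt,(205,142),ps,(227,262)))
for z in (.04,.2,.3): print(z, onplane(pt,(183,165),z), onplane(pt,(170,186),z))
E
```

```text
[[ 0.938 -0.001  0.346]
 [-0.346 -0.002  0.938]
 [-0.    -1.    -0.002]]
bucket handle (array([0.59539749, 0.46630048, 0.0927321 ]), np.float64(0.009570680797467857))
pot (array([0.61275866, 0.37924346, 0.06460527]), np.float64(0.0033814687905592924)) (array([0.69347729, 0.38939143, 0.06585109]), np.float64(0.0009552006075514208))
0.04 [0.64582912 0.44476276 0.04      ] [0.59783641 0.47547663 0.04      ]
0.2 [0.62264572 0.41532759 0.2       ] [0.58314573 0.44060637 0.2       ]
0.3 [0.6081561 0.3969306 0.3      ] [0.57396406 0.41881246 0.3       ]
```

Emit:
play_rows:
  series:
    - [0.72, 0, 0, 0, 0, -0.0268, 0]
    - [0.72, 0, 0, 0, 0, -0.0268, 0]
    - [0.72, 0, 0, 0, 0, -0.0268, 0]
    - [0.72, 0, 0, 0, 0, -0.0268, 0]
    - [0.72, 0.2, 0, -0.2, 0, 0, 0]
    - [0.72, 0.33, 0, -0.2, 0, 0, 0]
    - [0.72, 0.33, 0, -0.2, 0, 0, 0]
    - [0.72, 0.33, 0, -0.2, 0, 0, 0]
    - [0.72, 0.33, 0, -0.2, 0, 0, 0]
    - [0.72, 0.33, 0, -0.2, 0, 0, 0]
    - [0.72, 0.33, 0, -0.2, 0, 0, 0]
    - [0.72, 0.33, 0, -0.1, 0, 0, 0]
  grip_force: 25

```text
time: 1.1
position: [0.4653, 0.4298, 0.2212]
tool_rot: [0.708, -0.007, 0.005, -0.706]
ft_force: [-0.3, 0.7, -0.7]
grip_width: 0.0628
```

```bash
python3 - <<'E'
from h import *
from rig import eyes,robot
for n in ("wrist","side","top"):
    p=eyes.camera_params(n)
    cv2.imwrite(f"pics/{n}1.png",eyes.camera(n)[:,:,::-1])
    if n=="wrist": print(p,ray(p,(0,0))[0])
o=robot.get_obs();print(o['time'],o['position'],R.from_quat(o['tool_rot']).as_matrix().round(4))
a=cv2.imread("pics/wrist1.png");b=cv2.imread("pics/side1.png")
cv2.imwrite("pics/ws1.png",cv2.resize(np.hstack([a,b]),(800,300),interpolation=cv2.INTER_AREA))
E
```

```text
{'K': array([[297.31863964,   0.        , 258.05228627],
       [  0.        , 297.31863964, 193.4824911 ],
       [  0.        ,   0.        ,   1.        ]]), 'rvec': array([-2.09006572, -2.05690709, -0.28028796]), 'tvec': array([-0.43612625, -0.47414379,  0.26845984])} [0.39126208 0.43062642 0.38544001]
1.25 [0.46700633 0.43099782 0.22111275] [[ 9.998e-01  0.000e+00  2.040e-02]
 [-2.040e-02 -1.000e-04  9.998e-01]
 [ 0.000e+00 -1.000e+00 -1.000e-04]]
```

View pics/wrist1.png

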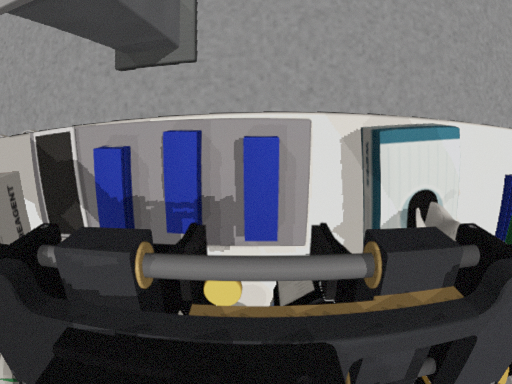

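View pics/side1.png

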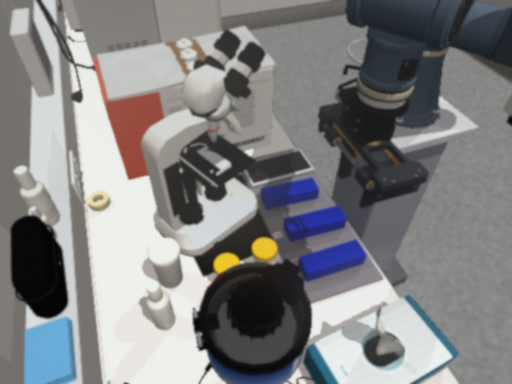

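View pics/top1.png

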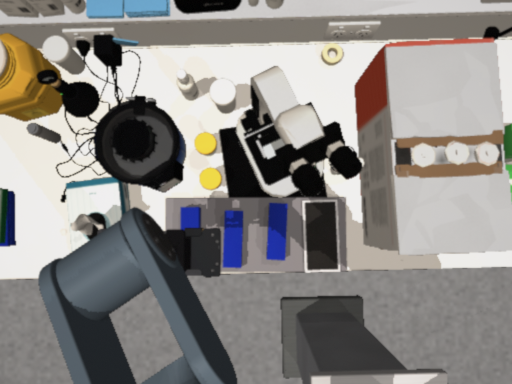

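```bash
cat >> h.py <<'E'
def onplaneW(p,uv,z):
    K=p['K'];v=(np.array(uv)-[K[0,2],K[1,2]])/K[0,0];r=np.linalg.norm(v)
    d=np.array([*(v/max(r,1e-9)*np.sin(r)),np.cos(r)])
    Rm=cv2.Rodrigues(p['rvec'])[0];c=-Rm.T@np.asarray(p['tvec']).ravel();d=Rm.T@d
    return c+d*(z-c[2])/d[2]
def boxesW(p,im):
    hsv=cv2.cvtColor(im,cv2.COLOR_BGR2HSV); m=cv2.inRange(hsv,(112,170,40),(128,255,255))
    cs,_=cv2.findContours(m,cv2.RETR_EXTERNAL,cv2.CHAIN_APPROX_NONE); out=[]
    for c in cs:
        if cv2.contourArea(c)<600: continue
        P=np.array([onplaneW(p,q[0],.04)[:2] for q in c],np.float32)*1000
        out.append((cv2.minAreaRect(P),P)); print(cv2.minAreaRect(P))
    return out
E
python3 - <<'E'
from h import *
from rig import eyes
p=eyes.camera_params("wrist"); im=cv2.imread("pics/wrist1.png"); boxesW(p,im)
cv2.imwrite("pics/wz.png",cv2.resize(im[115:260,60:320],None,fx=3,fy=3,interpolation=cv2.INTER_CUBIC))
E
```

```text
((480.2386779785156, 240.02459716796875), (53.73029327392578, 111.03264617919922), 85.63947296142578)
((486.73236083984375, 433.0938415527344), (40.307979583740234, 129.61563110351562), 88.79622650146484)
((476.1853942871094, 336.9263610839844), (46.245445251464844, 129.6691436767578), 86.81449127197266)
```

View pics/wz.png

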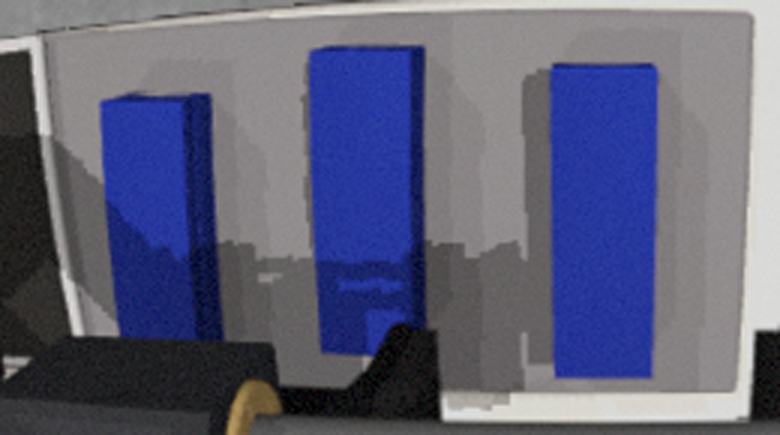

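Emit:
play_rows:
  series:
    - [0.72, 0.1, 0.1, 0.01, 0, 0, 0]
    - [0.72, 0.09, 0.2, 0, 0, 0, 0]
    - [0.72, 0, 0.3, 0, 0, 0, 0]
    - [0.72, 0, 0.3, 0, 0, 0, 0]
    - [0.72, 0, 0.3, 0, 0, 0, 0]
    - [0.72, 0, 0.25, 0, 0, 0, 0]
    - [0.72, 0, 0.18, 0, 0, 0, 0]
    - [0.72, 0, 0.1, 0, 0, 0, 0]
    - [0.72, 0, 0.06, 0, 0, 0, 0]
    - [0.72, 0, 0.04, 0, 0, 0, 0]
    - [0.72, 0, 0, 0, 0, 0, 0]
    - [0.72, 0, 0, 0, 0, 0, 0]

```text
time: 2.25
position: [0.484, 0.4338, 0.0397]
tool_rot: [-0.707, 0.005, -0.006, 0.707]
ft_force: [0.7, 0.1, -0.8]
grip_width: 0.0626
```

Emit:
play_rows:
  series:
    - [0.72, 0.02, 0, -0.015, 0, 0, 0]
    - [0.72, 0, 0, 0, 0, 0, 0]
    - [0.6, 0, 0, 0, 0, 0, 0]
    - [0.5, 0, 0, 0, 0, 0, 0]
    - [0.4, 0, 0, 0, 0, 0, 0]
    - [0.3, 0, 0, 0, 0, 0, 0]
    - [0.3, 0, 0, 0, 0, 0, 0]
    - [0.3, 0, 0, 0, 0, 0, 0]
  grip_force: 25

```text
time: 2.92
position: [0.4859, 0.4319, 0.0397]
tool_rot: [-0.707, 0.005, -0.006, 0.707]
ft_force: [-1.2, -0.5, 5.4]
grip_width: 0.0313
```

```bash
python3 -c "
from rig import robot
o=robot.get_obs();print(o['time'],o['position'],o['ft_force'],o['moment'],o['grip_width'],o['joint_torque'])"
```

```text
2.9167 [0.48590176 0.43190202 0.0396535 ] [-1.15742321 -0.46057343  5.38455527] [-0.11777133  0.02327918 -0.02384192] 0.031263872146412665 [ 3.39875277e-01 -4.62661350e+01 -1.16192561e+01  1.76440962e-01
 -1.48494048e-01 -1.54184312e-03]
```

```bash
python3 - <<'E'
from h import *
from rig import eyes,robot
for n in ("wrist","side"):
    cv2.imwrite(f"pics/{n}2.png",eyes.camera(n)[:,:,::-1])
o=robot.get_obs();print(o['time'],o['position'],o['grip_width'],o['ft_force'])
E
```

```text
3.0167 [0.48600039 0.43186739 0.03965407] 0.027904301751701915 [ 0.73853039 -0.59739543  4.8068135 ]
```

View pics/wrist2.png

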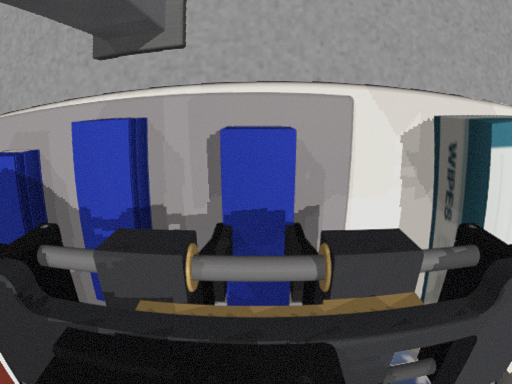

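View pics/side2.png

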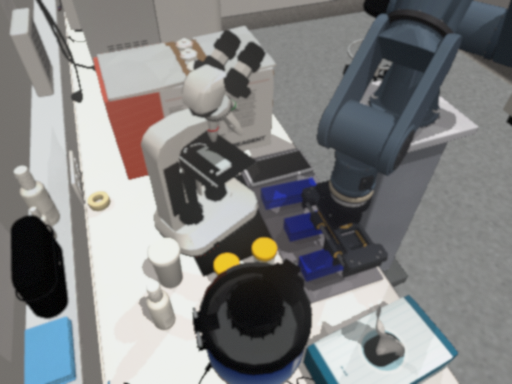

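```bash
python3 - <<'E'
from h import *
from rig import eyes,robot
print(robot.nose_length, [a for a in dir(robot) if a[0]!='_'])
p=eyes.camera_params("wrist"); im=cv2.imread("pics/wrist2.png")
b=boxesW(p,im)
def projW(p,X):
    Rm=cv2.Rodrigues(p['rvec'])[0];c=Rm@np.array(X)+np.ravel(p['tvec']);th=np.arctan2(np.hypot(c[0],c[1]),c[2]);f=th*p['K'][0,0]/np.hypot(c[0],c[1]);return c[0]*f+p['K'][0,2],c[1]*f+p['K'][1,2]
for z in (.015,.04):
  for y in (-.021,-.014,.014,.021): print(z,y,projW(p,(.486,.432+y,z)), projW(p,(.476,.432+y,z)))
cv2.imwrite("pics/wz2.png",cv2.resize(im[110:320,170:350],None,fx=4,fy=2.85,interpolation=cv2.INTER_CUBIC))
E
```

```text
0.025 ['Unreachable', 'get_obs', 'nose_length']
((526.3786010742188, 430.17803955078125), (41.56778335571289, 18.374744415283203), 89.15421295166016)
((463.3290100097656, 254.5030517578125), (54.3876838684082, 91.43074798583984), 70.5219955444336)
((458.2699890136719, 431.43060302734375), (41.43032455444336, 76.7718505859375), 89.16966247558594)
((453.38299560546875, 339.4809265136719), (53.10118103027344, 86.17469787597656), 86.88166046142578)
0.015 -0.021 (np.float64(228.50902869235898), np.float64(223.64097425694595)) (np.float64(227.81352750665152), np.float64(209.82859570154275))
0.015 -0.014 (np.float64(238.70656430769205), np.float64(223.55342144788705)) (np.float64(238.17248686456398), np.float64(209.71153938307063))
0.015 0.014 (np.float64(279.7440437118898), np.float64(222.9647220303559)) (np.float64(279.8697753236211), np.float64(209.1095859183124))
0.015 0.021 (np.float64(289.94385863556147), np.float64(222.7596310223515)) (np.float64(290.23195800428556), np.float64(208.92748598286602))
0.04 -0.021 (np.float64(224.7101281273662), np.float64(238.7993808558304)) (np.float64(223.797097250476), np.float64(223.494125346223))
0.04 -0.014 (np.float64(236.21371914717935), np.float64(238.7483869256139)) (np.float64(235.5255238430401), np.float64(223.4033693451903))
0.04 0.014 (np.float64(282.5819283449053), np.float64(238.08853949728956)) (np.float64(282.817915678373), np.float64(222.72541957626783))
0.04 0.021 (np.float64(294.0879993434007), np.float64(237.81200878172504)) (np.float64(294.5501680568674), np.float64(222.47980084551816))
```

View pics/wz2.png

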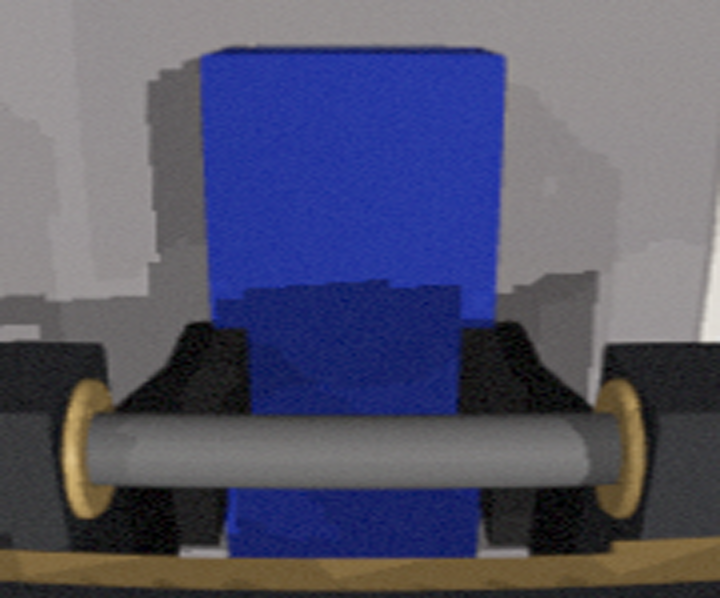

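```bash
python3 - <<'E'
from h import *
from rig import eyes
p=eyes.camera_params("side"); im=cv2.imread("pics/side2.png")
for z in (.015,.04,.065):
  print(z,[proj(p,(.4955,.432+y,z)).round(0) for y in (-.029,-.014,.014,.029)])
cv2.imwrite("pics/sz2.png",cv2.resize(im[170:300,260:400],None,fx=5,fy=4.5,interpolation=cv2.INTER_CUBIC))
E
```

```text
0.015 [array([321., 253.]), array([324., 258.]), array([330., 269.]), array([334., 275.])]
0.04 [array([322., 246.]), array([326., 251.]), array([332., 262.]), array([336., 269.])]
0.065 [array([324., 238.]), array([327., 244.]), array([334., 255.]), array([338., 261.])]
```

View pics/sz2.png

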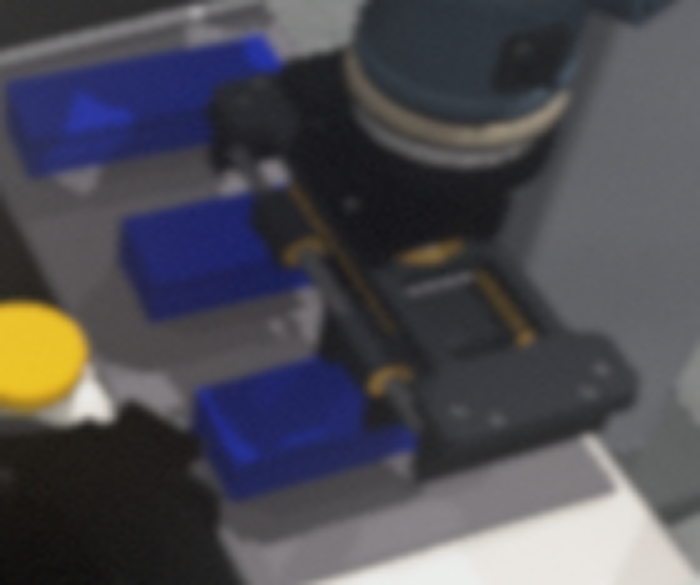

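```bash
python3 - <<'E'
from h import *
from rig import eyes
def projW(p,X):
    Rm=cv2.Rodrigues(p['rvec'])[0];c=Rm@np.array(X)+np.ravel(p['tvec']);th=np.arctan2(np.hypot(c[0],c[1]),c[2]);f=th*p['K'][0,0]/np.hypot(c[0],c[1]);return np.round((c[0]*f+p['K'][0,2],c[1]*f+p['K'][1,2]),1)
p=eyes.camera_params("wrist")  # now, tcp .486 .4319 .0397
for dz in (-.025,-.015,-.006,0,.01,.02,.03):
  print(dz,*[projW(p,(.486+dx,.4319+.0313*s,.0397+dz)) for dx in (-.0095,.0095) for s in (-1,1)])
im=cv2.imread("pics/wrist1.png")
cv2.imwrite("pics/wz1b.png",cv2.resize(im[190:320,170:350],None,fx=4.4,fy=4.4,interpolation=cv2.INTER_CUBIC))
E
```

```text
-0.025 [212.7 210.5] [305.1 209.2] [214.5 236.2] [304.1 234.9]
-0.015 [210.5 215.6] [307.4 214.2] [212.5 242.2] [306.2 240.9]
-0.006 [208.3 220.6] [309.7 219.1] [210.5 248.2] [308.3 246.8]
0 [206.7 224.2] [311.3 222.7] [209.1 252.4] [309.8 251. ]
0.01 [203.9 230.7] [314.3 229.1] [206.6 260. ] [312.5 258.6]
0.02 [200.8 237.9] [317.5 236.2] [203.9 268.5] [315.4 266.9]
0.03 [197.3 246. ] [321.1 244.2] [200.8 277.8] [318.6 276.1]
```

View pics/wz1b.png

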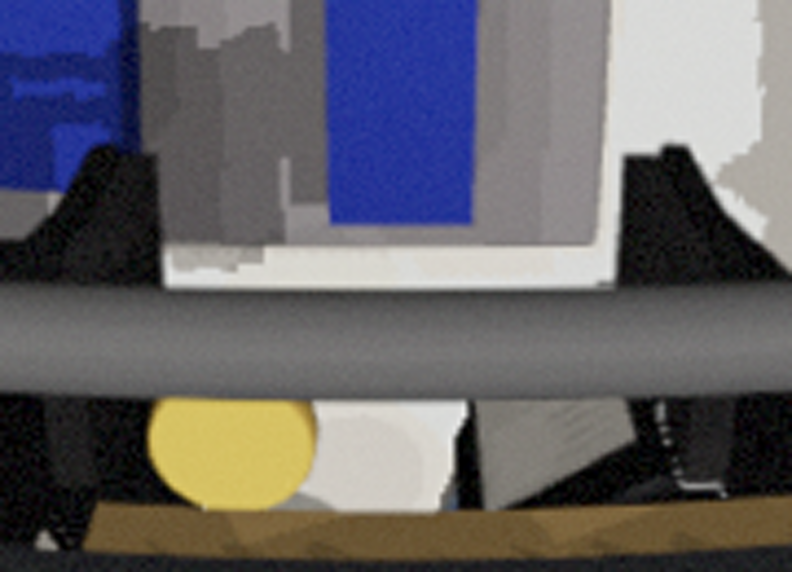

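Emit:
play_rows:
  series:
    - [0.3, 0, -0.1, 0, 0, 0, 0]
    - [0.3, 0, -0.2, 0, 0, 0, 0]
    - [0.72, 0, -0.2, 0, 0, 0, 0]
    - [0.72, 0, 0, 0, 0, 0, 0]
    - [0.72, 0, 0, 0, 0, 0, 0]
    - [0.72, 0, 0, 0, 0, 0, 0]
    - [0.72, 0, 0, 0, 0, 0, 0]
    - [0.72, 0, 0, 0, 0, 0, 0]

```text
time: 3.68
position: [0.4847, 0.4311, 0.0875]
tool_rot: [0.708, -0.006, 0.005, -0.707]
ft_force: [-0.1, 0.9, 0.1]
grip_width: 0.0577
```

```bash
cat > look.py <<'E'
import sys
from h import *
from rig import eyes,robot
k=sys.argv[1]
for n in sys.argv[2:]:
    p=eyes.camera_params(n); im=eyes.camera(n)[:,:,::-1].copy()
    cv2.imwrite(f"pics/{n}{k}.png",im)
    if n=="wrist": boxesW(p,im)
    if n=="top":
        hsv=cv2.cvtColor(im,cv2.COLOR_BGR2HSV); m=cv2.inRange(hsv,(112,170,60),(128,255,255))
        for c in cv2.findContours(m,cv2.RETR_EXTERNAL,cv2.CHAIN_APPROX_NONE)[0]:
            if cv2.contourArea(c)>250: print("top",cv2.minAreaRect(np.array([onplane(p,q[0],.04)[:2] for q in c],np.float32)*1000))
o=robot.get_obs();print(o['time'],o['position'].round(4),o['grip_width'],o['ft_force'].round(2),R.from_quat(o['tool_rot']).as_matrix()[:,0].round(4))
E
python3 look.py 3 wrist
```

```text
((469.60345458984375, 242.785400390625), (63.26362609863281, 91.78355407714844), 85.85445404052734)
((470.5293884277344, 431.2262268066406), (41.30917739868164, 100.62897491455078), 89.1313247680664)
((464.2575378417969, 337.8436279296875), (50.458316802978516, 108.2982406616211), 86.68514251708984)
3.7333 [0.4848 0.4312 0.0875] 0.059276307352785995 [ 0.09 -0.42 -0.16] [ 0.9999 -0.0161 -0.0019]
```

View pics/wrist3.png

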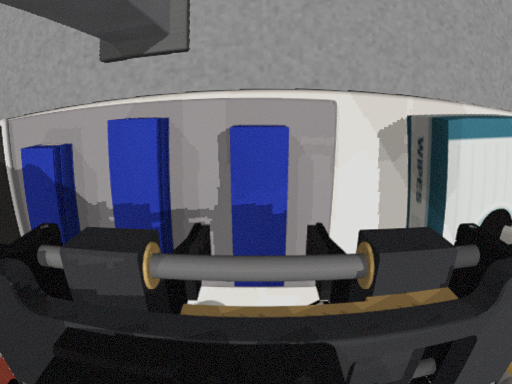

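Emit:
play_rows:
  series:
    - [0.72, 0, 0.15, 0, 0, 0, 0]
    - [0.72, 0, 0.15, 0, 0, 0, 0]
    - [0.72, 0, 0.1, 0, 0, 0, 0]
    - [0.72, 0, 0.1, 0, 0, 0, 0]
    - [0.72, 0, 0.08, 0, 0, 0, 0]
    - [0.72, 0, 0.04, 0, 0, 0, 0]
    - [0.72, 0, 0, 0, 0, 0, 0]
    - [0.72, 0, 0, 0, 0, 0, 0]

```text
time: 4.4
position: [0.4856, 0.4317, 0.0267]
tool_rot: [-0.707, 0.006, -0.006, 0.707]
ft_force: [0.9, 0.1, -0.1]
grip_width: 0.0625
```

```bash
python3 look.py 4 wrist side; python3 - <<'E'
import cv2
im=cv2.imread("pics/side4.png")
cv2.imwrite("pics/sz4.png",cv2.resize(im[170:300,260:400],None,fx=5,fy=4.5,interpolation=cv2.INTER_CUBIC))
E
```

```text
((516.8551025390625, 430.5552062988281), (41.249244689941406, 16.949729919433594), 89.13459014892578)
((460.0827331542969, 263.55224609375), (41.771793365478516, 79.8978271484375), 70.29193115234375)
((454.6802978515625, 431.4947204589844), (41.54364013671875, 69.77132415771484), 89.14263916015625)
((444.6117858886719, 340.41375732421875), (54.15147399902344, 68.95389556884766), 86.68888092041016)
4.5 [0.486  0.432  0.0274] 0.06271337105173153 [-0.66 -0.23 -0.27] [ 0.9999 -0.016   0.0011]
```

View pics/wrist4.png

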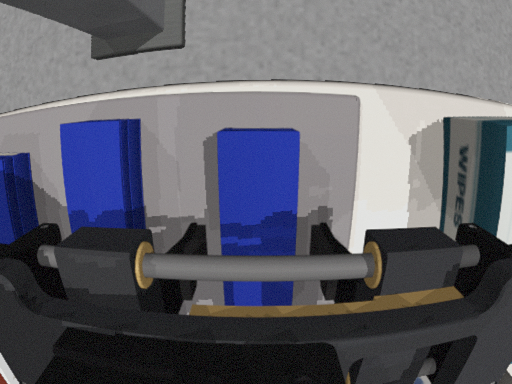

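View pics/sz4.png

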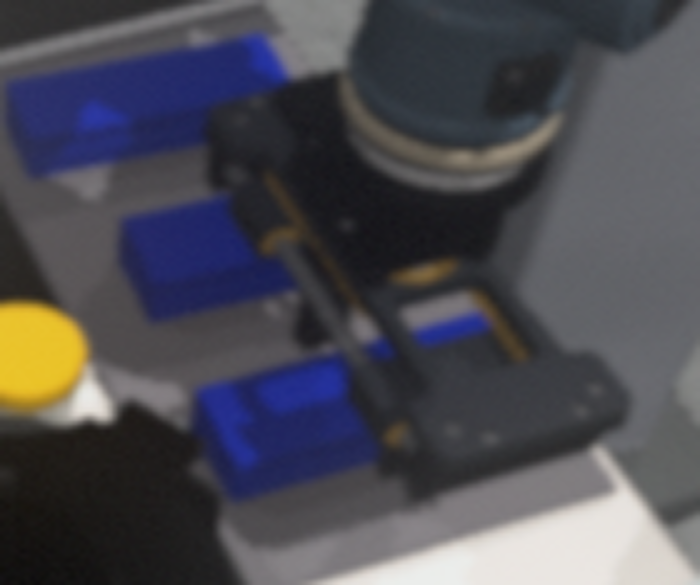

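Emit:
play_rows:
  series:
    - [0.72, 0, 0.06, 0, 0, 0, 0]
    - [0.72, 0, 0.06, 0, 0, 0, 0]
    - [0.72, 0, 0, 0, 0, 0, 0]
    - [0.65, 0, 0, 0, 0, 0, 0]
    - [0.55, 0, 0, 0, 0, 0, 0]
    - [0.45, 0, 0, 0, 0, 0, 0]
    - [0.4, 0, 0, 0, 0, 0, 0]
    - [0.4, 0, 0, 0, 0, 0, 0]
    - [0.4, 0, 0, 0, 0, 0, 0]
    - [0.4, 0, 0, 0, 0, 0, 0]
  grip_force: 25

```text
time: 5.33
position: [0.4856, 0.4317, 0.0149]
tool_rot: [-0.707, 0.006, -0.006, 0.707]
ft_force: [0.0, 0.1, 0.3]
grip_width: 0.0425
```

```bash
python3 look.py 5 wrist
```

```text
((508.66650390625, 430.7132263183594), (41.386722564697266, 15.691976547241211), 89.12614440917969)
((456.5850524902344, 272.9108581542969), (31.107919692993164, 69.47420501708984), 70.14910888671875)
((451.55780029296875, 431.5040283203125), (42.37704086303711, 63.8983268737793), 89.1272964477539)
((446.6803283691406, 340.64459228515625), (55.284881591796875, 73.06126403808594), 86.9172134399414)
5.3833 [0.4856 0.4317 0.0149] 0.042174205943221306 [-0.34  0.42  1.2 ] [ 9.999e-01 -1.600e-02  3.000e-04]
```

View pics/wrist5.png

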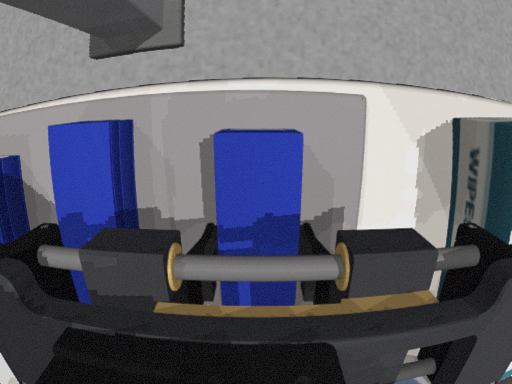

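Gripped at 42 mm: the fingers (cols 213 and 303) hold the box's sides. So the tips are really at about the reported TCP height, not 25 mm below it. Now a small lift.

Emit:
play_rows:
  series:
    - [0.4, 0, -0.03, 0, 0, 0, 0]
    - [0.4, 0, -0.07, 0, 0, 0, 0]
    - [0.4, 0, -0.05, 0, 0, 0, 0]
    - [0.4, 0, 0, 0, 0, 0, 0]
    - [0.4, 0, 0, 0, 0, 0, 0]
    - [0.4, 0, 0, 0, 0, 0, 0]

```text
time: 5.88
position: [0.4854, 0.4317, 0.0299]
tool_rot: [-0.707, 0.006, -0.006, 0.707]
ft_force: [-0.6, 0.1, -1.6]
grip_width: 0.0424
```

```bash
python3 -c "
from rig import robot
o=robot.get_obs();print(o['position'],o['ft_force'],o['moment'],o['grip_width'])"
```

```text
[0.48544116 0.43166011 0.02991997] [-0.64691502  0.05582972 -1.56725156] [0.04478981 0.02984456 0.08686276] 0.042361299851501076
```

Emit:
play_rows:
  series:
    - [0.4, 0, 0, 0, 0, 0, 0]
    - [0.4, 0, 0, 0, 0, 0, 0]
    - [0.4, 0, 0, 0, 0, 0, 0]

```text
time: 6.13
position: [0.4853, 0.4315, 0.0295]
tool_rot: [0.707, -0.006, 0.006, -0.707]
ft_force: [0.9, 0.5, -0.5]
grip_width: 0.0422
```

```bash
python3 look.py 6 side wrist
```

```text
((518.734375, 430.4180908203125), (45.58515167236328, 17.724489212036133), 89.96870422363281)
((460.41680908203125, 261.84466552734375), (45.38697814941406, 81.9510269165039), 70.3867416381836)
((455.5263671875, 431.2527770996094), (46.75908279418945, 70.60829162597656), 89.13982391357422)
((450.4156494140625, 339.9549560546875), (53.94010543823242, 80.42293548583984), 86.99002838134766)
6.2333 [0.4854 0.4316 0.0295] 0.04228701801239767 [-0.81 -0.31 -0.95] [ 9.999e-01 -1.600e-02 -3.000e-04]
```

Emit:
play_rows:
  series:
    - [0.4, 0, 0.05, 0, 0, 0, 0]
    - [0.4, 0, 0.05, 0, 0, 0, 0]
    - [0.4, 0, 0.03, 0, 0, 0, 0]
    - [0.4, 0, 0.02, 0, 0, 0, 0]
    - [0.4, 0, 0, 0, 0, 0, 0]
    - [0.4, 0, 0, 0, 0, 0, 0]
    - [0.5, 0, 0, 0, 0, 0, 0]
    - [0.6, 0, 0, 0, 0, 0, 0]
    - [0.72, 0, 0, 0, 0, 0, 0]
    - [0.72, 0, 0, 0, 0, 0, 0]
    - [0.72, 0, 0, 0, 0, 0, 0]
    - [0.72, 0, 0, 0, 0, 0, 0]

```text
time: 7.23
position: [0.4856, 0.4317, 0.0146]
tool_rot: [-0.707, 0.006, -0.006, 0.707]
ft_force: [0.2, 0.1, 0.1]
grip_width: 0.0615
```

Emit:
play_rows:
  series:
    - [0.72, 0, -0.1, 0, 0, 0, 0]
    - [0.72, 0, -0.2, 0, 0, 0, 0]
    - [0.72, 0, -0.3, 0, 0, 0, 0]
    - [0.72, 0, -0.2, -0.1, 0, 0, 0]
    - [0.72, -0.03, -0.1, -0.3, 0, 0.0062, 0]
    - [0.72, -0.03, 0, -0.3, 0, 0.0062, 0]
    - [0.72, -0.03, 0, -0.2, 0, 0, 0]
    - [0.72, -0.02, 0, -0.1, 0, 0, 0]
    - [0.72, 0, 0, 0, 0, 0, 0]
    - [0.72, 0, 0, 0, 0, 0, 0]

```text
time: 8.07
position: [0.4717, 0.3325, 0.1052]
tool_rot: [-0.706, 0.019, -0.02, 0.707]
ft_force: [0.1, 0.7, 0.3]
grip_width: 0.0627
```

```bash
python3 look.py 7 wrist top
```

```text
((466.8155822753906, 236.92904663085938), (49.84849548339844, 89.25810241699219), 86.30448150634766)
((470.1719665527344, 426.6153869628906), (49.32689666748047, 103.61390686035156), 88.92537689208984)
((463.2547302246094, 333.26483154296875), (40.732547760009766, 106.67876434326172), 86.86480712890625)
top ((526.4041137695312, 429.32373046875), (39.09565353393555, 39.21248245239258), 89.00946044921875)
top ((488.2226257324219, 232.55397033691406), (39.323524475097656, 126.38732147216797), 85.61360168457031)
top ((532.1842041015625, 840.9363403320312), (31.37676239013672, 120.91283416748047), 80.88571166992188)
8.1667 [0.4719 0.3334 0.105 ] 0.0630345709608253 [-0.34  0.32 -0.09] [ 0.9985 -0.0545  0.0014]
```

View pics/wrist7.png

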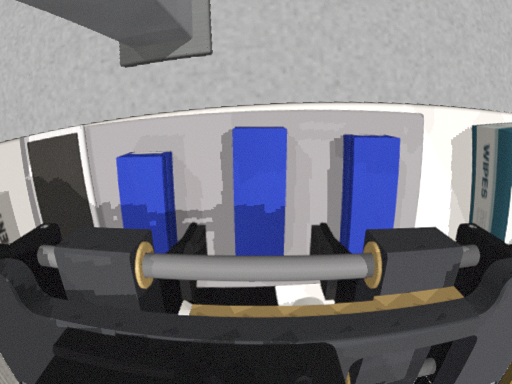

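View pics/top7.png

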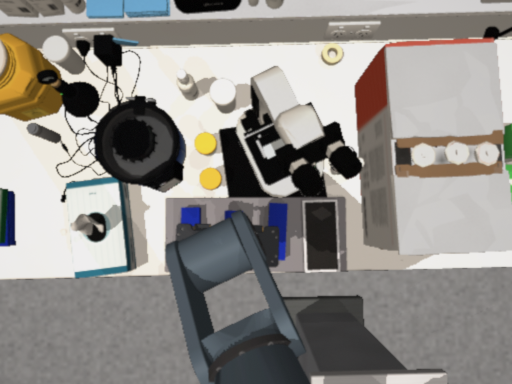

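Emit:
play_rows:
  series:
    - [0.72, 0.03, 0.1, 0, 0, 0, 0]
    - [0.72, 0, 0.2, 0, 0, 0, 0]
    - [0.72, 0, 0.2, 0, 0, 0, 0]
    - [0.72, 0, 0.15, 0, 0, 0, 0]
    - [0.72, 0, 0.1, 0, 0, 0, 0]
    - [0.72, 0, 0.08, 0, 0, 0, 0]
    - [0.72, 0, 0.05, 0, 0, 0, 0]
    - [0.72, 0, 0.02, 0, 0, 0, 0]
    - [0.72, 0, 0, 0, 0, 0, 0]
    - [0.72, 0, 0, 0, 0, 0, 0]

```text
time: 9.0
position: [0.4746, 0.3323, 0.0152]
tool_rot: [-0.707, 0.019, -0.02, 0.707]
ft_force: [-0.6, 0.2, -0.4]
grip_width: 0.0628
```

```bash
python3 look.py 8 wrist
```

```text
((497.8813171386719, 331.48614501953125), (41.06298828125, 15.734625816345215), 86.76702880859375)
((442.4229431152344, 240.78684997558594), (56.944488525390625, 41.97957992553711), 88.14388275146484)
((446.1181640625, 425.0695495605469), (56.65732192993164, 56.4571533203125), 87.6812515258789)
((440.9295654296875, 334.64105224609375), (41.54278564453125, 63.596187591552734), 86.83236694335938)
9.05 [0.4747 0.3323 0.0154] 0.0625360851527218 [-0.07 -0.1   0.55] [ 0.9985 -0.0549  0.0013]
```

View pics/wrist8.png

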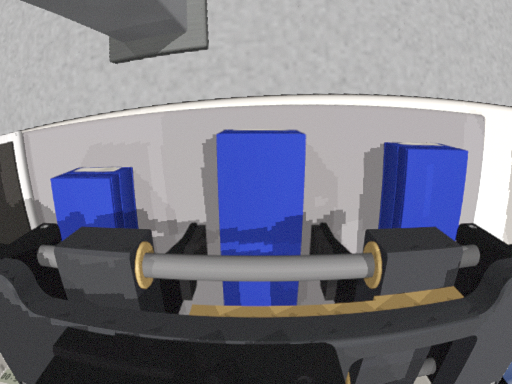

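Emit:
play_rows:
  series:
    - [0.72, 0, 0, 0.005, 0, 0, 0]
    - [0.6, 0, 0, 0, 0, 0, 0]
    - [0.5, 0, 0, 0, 0, 0, 0]
    - [0.4, 0, 0, 0, 0, 0, 0]
    - [0.4, 0, 0, 0, 0, 0, 0]
    - [0.4, 0, 0, 0, 0, 0, 0]
    - [0.4, 0, 0, 0, 0, 0, 0]
    - [0.4, 0, -0.03, 0, 0, 0, 0]
    - [0.4, 0, -0.07, 0, 0, 0, 0]
    - [0.4, 0, -0.05, 0, 0, 0, 0]
    - [0.4, 0, 0, 0, 0, 0, 0]
    - [0.4, 0, 0, 0, 0, 0, 0]
  grip_force: 30

```text
time: 10.05
position: [0.4743, 0.3325, 0.0301]
tool_rot: [-0.707, 0.019, -0.02, 0.707]
ft_force: [0.0, 0.3, -5.1]
grip_width: 0.0424
```

Emit:
play_rows:
  series:
    - [0.4, 0, 0, 0, 0, 0, 0]
    - [0.4, 0, 0, 0, 0, 0, 0]
    - [0.4, 0, 0, 0, 0, 0, 0]

```text
time: 10.3
position: [0.4739, 0.3324, 0.0295]
tool_rot: [0.707, -0.02, 0.019, -0.707]
ft_force: [-0.1, 0.2, -6.1]
grip_width: 0.0425
```

```bash
python3 look.py 9 wrist
```

```text
((507.14227294921875, 329.9285583496094), (45.453086853027344, 17.322086334228516), 86.91807556152344)
((447.9331359863281, 240.17166137695312), (54.00978469848633, 53.695316314697266), 86.18196105957031)
((451.6402587890625, 425.0627746582031), (53.63886260986328, 67.88023376464844), 88.91819763183594)
((444.4319763183594, 333.2540283203125), (46.46285629272461, 70.03031158447266), 86.91128540039062)
10.35 [0.474  0.3324 0.0295] 0.04244112570545483 [-0.37 -0.39 -5.67] [ 9.985e-01 -5.490e-02 -5.000e-04]
```

Emit:
play_rows:
  series:
    - [0.4, 0, -0.04, 0, 0, 0, 0]
    - [0.4, 0, -0.1, 0, 0, 0, 0]
    - [0.4, 0, -0.15, 0, 0, 0, 0]
    - [0.4, 0, -0.15, 0, 0, 0, 0]
    - [0.4, 0, -0.13, 0, 0, 0, 0]
    - [0.4, 0, -0.08, 0, -0.003, 0]
    - [0.4, 0, -0.05, 0, 0, -0.005, 0]
  grip_force: 40

```text
$.series[5]: bad value
```

Emit:
play_rows:
  series:
    - [0.4, 0, -0.04, 0, 0, 0, 0]
    - [0.4, 0, -0.1, 0, 0, 0, 0]
    - [0.4, 0, -0.15, 0, 0, 0, 0]
    - [0.4, 0, -0.15, 0, 0, 0, 0]
    - [0.4, 0, -0.13, 0, 0, 0, 0]
    - [0.4, 0, -0.08, 0, 0, -0.003, 0]
    - [0.4, 0, -0.05, 0, 0, -0.005, 0]
    - [0.4, 0, 0, 0, 0, -0.005, 0]
    - [0.4, 0, 0, 0, 0, -0.0035, 0]
    - [0.4, 0, 0, 0, 0, -0.002, 0]
    - [0.4, 0, 0, 0, 0, 0, 0]
    - [0.4, 0, 0, 0, 0, 0, 0]
  grip_force: 40

```text
time: 11.35
position: [0.4737, 0.3323, 0.099]
tool_rot: [0.707, 0.001, -0.002, -0.707]
ft_force: [0.4, -0.0, -5.4]
grip_width: 0.0421
```

```bash
python3 look.py 10 wrist side
```

```text
((555.4608764648438, 330.9120178222656), (25.112552642822266, 67.26603698730469), 0.28860563039779663)
((458.6171875, 237.2209930419922), (49.29329299926758, 72.31098175048828), 86.09207153320312)
((455.9211120605469, 426.45013427734375), (50.18122482299805, 74.27498626708984), 89.06299591064453)
((464.65118408203125, 331.4648742675781), (100.97161102294922, 67.46070861816406), 0.21845737099647522)
11.45 [0.4739 0.3324 0.0992] 0.0420320471875123 [-0.29 -0.25 -5.98] [ 1.      0.0031 -0.001 ]
```

View pics/side10.png

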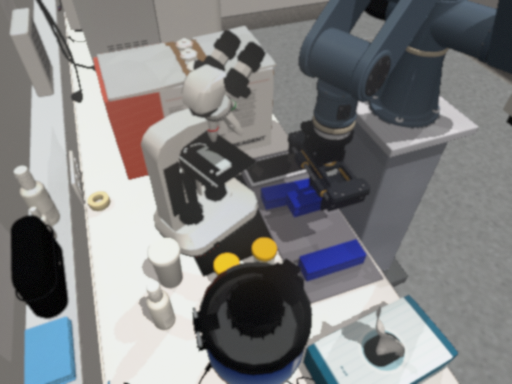

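View pics/wrist10.png

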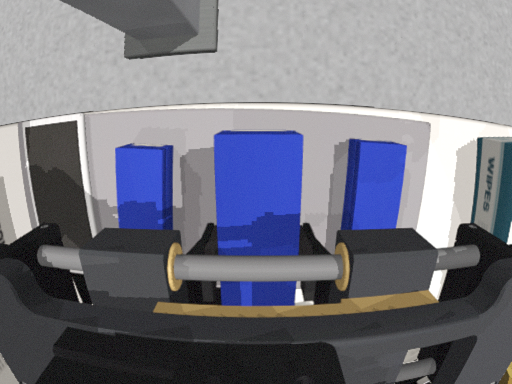

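Emit:
play_rows:
  series:
    - [0.4, 0, 0, -0.05, 0, 0, 0]
    - [0.4, 0, 0, -0.12, 0, 0, 0]
    - [0.4, 0, 0, -0.2, 0, 0, 0]
    - [0.4, 0, 0, -0.25, 0, 0, 0]
    - [0.4, 0, 0, -0.27, 0, 0, 0]
    - [0.4, 0, 0, -0.27, 0, 0, 0]
    - [0.4, 0, 0, -0.27, 0, 0, 0]
    - [0.4, 0, 0, -0.25, 0, 0, 0]
    - [0.4, 0, 0, -0.18, 0, 0, 0]
    - [0.4, 0, 0, -0.12, 0, 0, 0]
    - [0.4, 0, 0, -0.06, 0, 0, 0]
    - [0.4, 0, 0, 0, 0, 0, 0]

```text
time: 12.45
position: [0.4749, 0.1272, 0.0999]
tool_rot: [0.707, 0.0, -0.0, -0.707]
ft_force: [0.5, -0.1, -5.4]
grip_width: 0.0422
```

Emit:
play_rows:
  series:
    - [0.4, 0, 0, 0, 0, 0, 0]
    - [0.4, 0, 0, 0, 0, 0, 0]

```text
time: 12.62
position: [0.4748, 0.1292, 0.0998]
tool_rot: [-0.707, -0.001, 0.001, 0.707]
ft_force: [0.2, 0.2, -4.8]
grip_width: 0.0421
```

```bash
python3 look.py 11 wrist side top; python3 - <<'E'
import cv2,numpy as np
a=cv2.imread("pics/side11.png")[20:260,150:400];b=cv2.imread("pics/top11.png")[130:370,180:430]
cv2.imwrite("pics/st11.png",cv2.resize(np.hstack([a,b]),(800,384),interpolation=cv2.INTER_CUBIC))
E
```

```text
((557.4610595703125, 129.7896728515625), (25.291563034057617, 66.63616943359375), 0.22774158418178558)
((474.2979431152344, 383.23699951171875), (108.87438201904297, 33.48677444458008), 18.25706672668457)
((459.84454345703125, 227.8455352783203), (51.20136260986328, 72.74942779541016), 85.55123138427734)
((465.8399353027344, 128.24139404296875), (102.17792510986328, 68.24201202392578), 0.26664236187934875)
top ((483.1878662109375, 430.07080078125), (39.095584869384766, 125.65802001953125), 89.00963592529297)
top ((488.48443603515625, 232.07742309570312), (40.39530944824219, 126.92843627929688), 85.50906372070312)
top ((532.1842041015625, 840.9363403320312), (31.37676239013672, 120.91283416748047), 80.88571166992188)
12.7667 [0.4747 0.1294 0.0997] 0.042540611675697164 [-0.27 -0.95 -5.26] [1.0e+00 4.6e-03 1.0e-04]
```

View pics/wrist11.png

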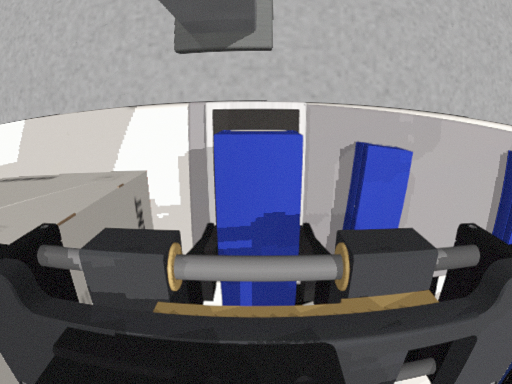

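View pics/st11.png

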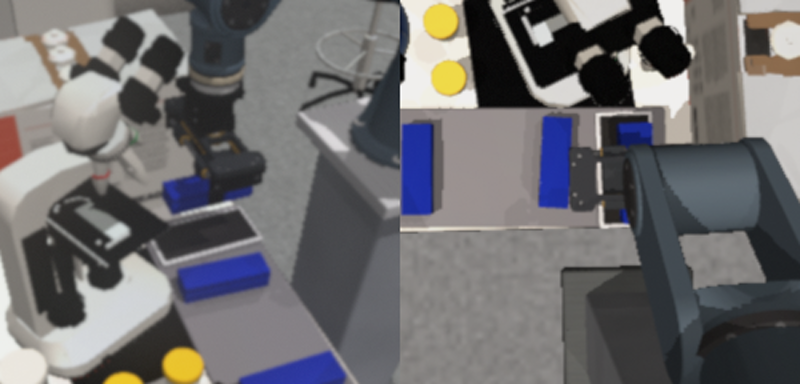

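```bash
python3 - <<'E'
from h import *
from rig import eyes
p=eyes.camera_params("wrist")
im=cv2.imread("pics/wrist11.png")
for c,z in [((209,103.5),.018),((305.5,104),.018),((207,200),.018),((305,200),.018)]: print(onplaneW(p,c,z).round(4))
for y in (103,112,120,127): print(y,''.join('%4d'%v for v in im[y,200:316:1].mean(1))[:600])
E
```

```text
[0.3931 0.088  0.018 ]
[0.3931 0.1672 0.018 ]
[0.4758 0.0842 0.018 ]
[0.4753 0.1697 0.018 ]
103  165 166 166 169 165 178 217 230 233 233 233 234 235 237 237 238 238 239 240 240 239 238 238 238 236 235 237 239 241 239 234 233 230 232 234 233 232 236 235 235 238 239 237 234 235 235 235 237 235 233 232 234 234 234 236 237 240 240 238 237 238 235 236 237 236 235 237 239 238 236 237 234 232 235 236 239 240 239 237 238 238 236 235 236 237 236 233 233 234 236 235 234 237 240 239 239 238 236 234 233 234 235 232 228 219 216 192 179 183 184 185 182 183 182 178 176
112  176 176 175 163 133 161 209 235 241 241 242 243 156  70  65  66  64  62  61  65  60  66  60  67  65  61  66  64  61  57  58  59  55  56  57  61  65  59  58  56  53  58  57  56  58  57  62  63  57  63  61  59  59  57  61  58  58  58  53  59  61  53  57  60  52  58  50  61  55  62  66  60  56  62  59  60  57  58  59  57  55  61  56  56  59  62  60  63  60  59  60  59  59  53  62  55  58  55  72 164 235 243 240 238 238 220 166 153 156 157 161 164 166 165 166 163
120  176 177 174 152 126 136 206 237 240 242 242 241 174  77  60  69  
[... 167 characters left out ...]
 60  57  56  54  55  55  59  58  54  56  58  59  60  66  61  56  61  60  61  64  61  61  59  58  60  58  61  62  61  58  56  60  58  65  61  61  54  60  58  55  81 181 230 241 239 237 235 222 166 152 154 156 167 167 168 167 167 165
127  176 176 177 173 132 139 210 233 242 241 242 237 194  89  61  63  63  58  67  58  62  65  59  60  63  67  65  64  55  55  59  55  55  58  61  60  56  59  53  55  55  57  61  57  52  59  60  59  57  54  56  59  57  59  60  53  57  59  59  49  63  62  61  61  61  60  59  56  57  58  56  58  59  62  58  62  59  63  57  59  61  60  52  62  57  64  63  63  56  61  63  60  56  59  62  55  63  51  85 197 241 241 239 237 232 209 170 156 152 158 164 166 166 167 168 166
```

Emit:
play_rows:
  series:
    - [0.4, 0, 0.05, -0.008, 0, 0, 0]
    - [0.4, 0, 0.1, -0.008, 0, 0, 0]
    - [0.4, 0, 0.13, 0, 0, 0, 0]
    - [0.4, 0, 0.13, 0, 0, 0, 0]
    - [0.4, 0, 0.12, 0, 0, 0, 0]
    - [0.4, 0, 0.08, 0, 0, 0, 0]
    - [0.4, 0, 0.05, 0, 0, 0, 0]
    - [0.4, 0, 0.03, 0, 0, 0, 0]
    - [0.4, 0, 0.02, 0, 0, 0, 0]
    - [0.4, 0, 0, 0, 0, 0, 0]
    - [0.4, 0, 0, 0, 0, 0, 0]

```text
time: 13.68
position: [0.4751, 0.1269, 0.029]
tool_rot: [-0.707, -0.001, 0.001, 0.707]
ft_force: [0.8, 0.3, -4.6]
grip_width: 0.0423
```

```bash
python3 look.py 12 wrist
```

```text
((508.1081848144531, 126.38784790039062), (17.294322967529297, 46.143714904785156), 0.23527184128761292)
((450.44708251953125, 226.33229064941406), (56.208919525146484, 56.294288635253906), 85.67935943603516)
((445.4280700683594, 126.04822540283203), (69.88510131835938, 46.4775390625), 0.21902547776699066)
13.7333 [0.4752 0.1269 0.0292] 0.042060744613455124 [ 0.65  0.18 -5.59] [1.     0.0031 0.0011]
```

View pics/wrist12.png

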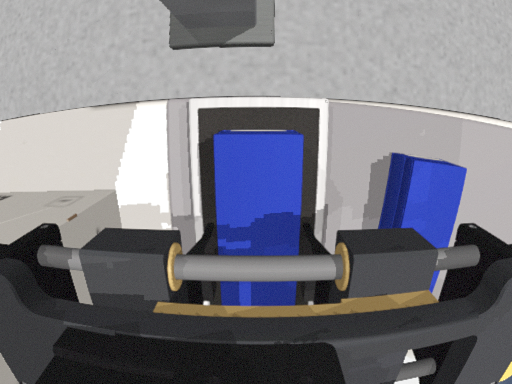

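Emit:
play_rows:
  series:
    - [0.4, 0, 0.015, 0.005, 0, 0, 0]
    - [0.4, 0, 0.012, 0, 0, 0, 0]
    - [0.4, 0, 0.008, 0, 0, 0, 0]
    - [0.4, 0, 0, 0, 0, 0, 0]
    - [0.4, 0, 0, 0, 0, 0, 0]

```text
time: 14.15
position: [0.4748, 0.1274, 0.0253]
tool_rot: [0.707, 0.001, -0.001, -0.707]
ft_force: [0.0, 0.3, -5.9]
grip_width: 0.0419
```

Emit:
play_rows:
  series:
    - [0.4, 0, 0.01, 0, 0, 0, 0]
    - [0.4, 0, 0, 0, 0, 0, 0]
    - [0.4, 0, 0, 0, 0, 0, 0]
    - [0.4, 0, 0, 0, 0, 0, 0]

```text
time: 14.48
position: [0.4749, 0.1274, 0.0249]
tool_rot: [-0.707, -0.001, 0.001, 0.707]
ft_force: [-1.1, 0.1, 6.4]
grip_width: 0.0421
```

Emit:
play_rows:
  series:
    - [0.4, 0, -0.005, 0, 0, 0, 0]
    - [0.4, 0, 0, 0, 0, 0, 0]
    - [0.5, 0, 0, 0, 0, 0, 0]
    - [0.55, 0, 0, 0, 0, 0, 0]
    - [0.6, 0, 0, 0, 0, 0, 0]
    - [0.65, 0, 0, 0, 0, 0, 0]
    - [0.72, 0, 0, 0, 0, 0, 0]
    - [0.72, 0, 0, 0, 0, 0, 0]

```text
time: 15.15
position: [0.4749, 0.1274, 0.0247]
tool_rot: [0.707, 0.001, -0.001, -0.707]
ft_force: [-0.2, 1.2, -0.6]
grip_width: 0.0599
```

Emit:
play_rows:
  series:
    - [0.72, 0, -0.05, 0, 0, 0, 0]
    - [0.72, 0, -0.15, 0, 0, 0, 0]
    - [0.72, 0, -0.25, 0, 0, 0, 0]
    - [0.72, 0, -0.3, 0, 0, 0, 0]
    - [0.72, 0, -0.3, 0, 0, 0, 0]
    - [0.72, -0.2, -0.2, 0, 0, 0, 0]
    - [0.72, -0.2, -0.1, 0.2, 0, 0, 0]
    - [0.72, 0, 0, 0.3, 0, 0, 0]
    - [0.72, 0, 0, 0.3, 0, 0, 0]
    - [0.72, 0, 0, 0.3, 0, 0, 0]
    - [0.72, 0, 0, 0.3, 0, 0, 0]
    - [0.72, 0, 0, 0.3, 0, 0, 0]

```text
time: 16.15
position: [0.4339, 0.2986, 0.1603]
tool_rot: [-0.707, -0.001, 0.001, 0.707]
ft_force: [0.1, 0.1, 1.3]
grip_width: 0.0628
```

Emit:
play_rows:
  series:
    - [0.72, -0.2, 0, 0.3, 0, 0, 0]
    - [0.72, -0.3, -0.1, 0.3, 0, 0, 0]
    - [0.72, -0.3, -0.1, 0.3, 0, 0, 0]
    - [0.72, -0.3, -0.1, 0.3, 0, 0, 0]
    - [0.72, -0.3, 0, 0.3, 0, 0, 0]
    - [0.72, -0.2, 0, 0.3, 0, 0, 0]
    - [0.72, 0, 0, 0.3, 0, 0, 0]
    - [0.72, 0, 0, 0.3, 0, 0, 0]
    - [0.72, 0, 0, 0.2, 0, 0, 0]
    - [0.72, 0, 0, 0, 0, 0, 0]
    - [0.72, 0, 0, 0, 0, 0, 0]
    - [0.72, 0, 0, 0, 0, 0, 0]

```text
time: 17.15
position: [0.2774, 0.5509, 0.1881]
tool_rot: [0.708, 0.001, -0.002, -0.706]
ft_force: [-0.4, 0.0, 0.4]
grip_width: 0.0625
```

```bash
python3 look.py 13 top side; python3 - <<'E'
import cv2
im=cv2.imread("pics/top13.png");cv2.imwrite("pics/tz13.png",cv2.resize(im[140:285,150:350],None,fx=4,fy=4,interpolation=cv2.INTER_CUBIC))
im=cv2.imread("pics/side13.png");cv2.imwrite("pics/sz13.png",cv2.resize(im[20:310,130:390],None,fx=2,fy=2,interpolation=cv2.INTER_CUBIC))
E
```

```text
top ((483.1878662109375, 430.07080078125), (39.095584869384766, 125.65802001953125), 89.00963592529297)
top ((473.7891845703125, 128.08438110351562), (132.48342895507812, 47.67080307006836), 0.09295766055583954)
top ((488.5013122558594, 232.2923583984375), (39.96409606933594, 126.92843627929688), 85.50906372070312)
top ((532.1842041015625, 840.9363403320312), (31.37676239013672, 120.91283416748047), 80.88571166992188)
17.25 [0.2778 0.5507 0.1883] 0.06257098739352929 [ 0.48 -0.16  0.41] [ 1.0e+00  2.2e-03 -9.0e-04]
```

View pics/tz13.png

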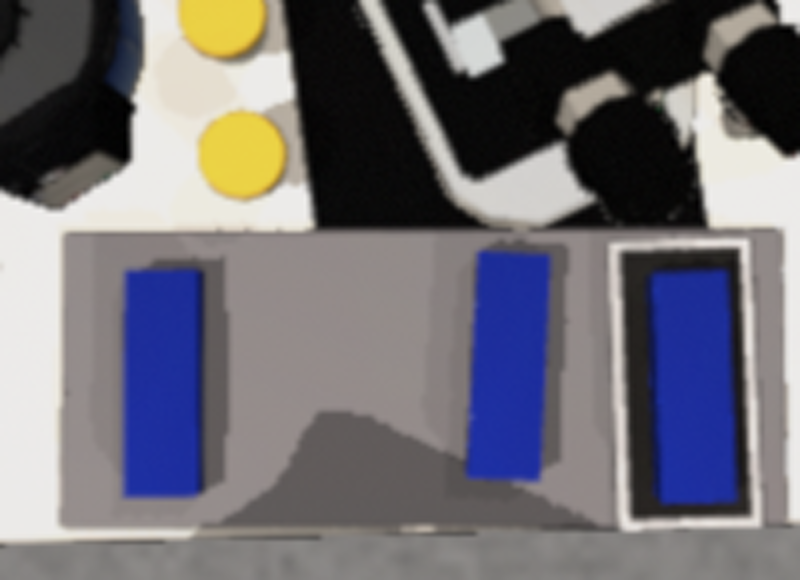

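View pics/sz13.png

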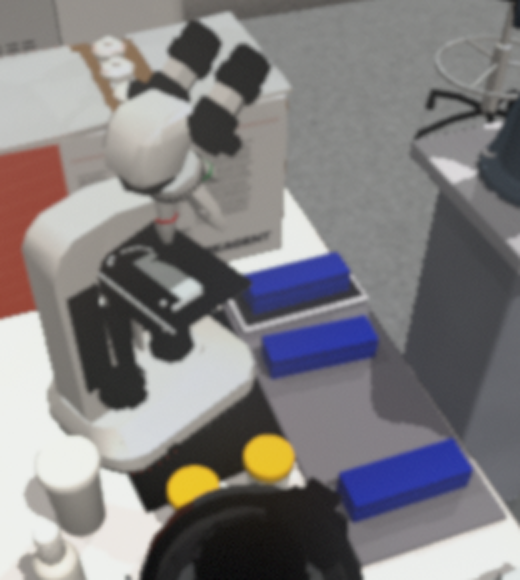

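```bash
python3 -c "
from rig import ticket,robot
print(ticket.hand_in()); print(robot.get_obs()['time'])"
```

```text
the job is handed in; nothing more can be done
None
the job is handed in; nothing more can be done
```

The full box was the middle of the three, and it now lies flat on the plate. I handed the job in at about 17 s of the 64 s allowed.

- **Weighing:** The left box pulled about 1 N (empty) and was set straight back down. The middle box pulled about 5.6 N, roughly 0.57 kg, so it was the full one. I didn't lift the right box.
- **Placing:** I carried the full box level over the right box and lowered it until it touched the plate, then released it. Contact peaked at about 6 N on the wrist sensor. In the last top picture it sits centred to about 1–2 mm and is aligned with the plate to under 0.5°.
- **Other things:** The right box reads exactly as before. The left box reads within about 2 mm (one pixel) of where it stood. The pots show no change. The timer is mostly hidden under an eyepiece, and what shows of that spot looks the same. The gripper is clear of everything.

**What disagreed:** The tool description puts the fingertips 25 mm ahead of the TCP. The wrist picture, and a first grip that closed on top of the left box with about 5 N, showed them at about TCP height instead. I backed off, went 25 mm lower and gripped properly. This may be what caused the left box's small shift.

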